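Switch over the tea caddies: tip one lid shut, flip the other past its balance point

ROBOT

A 7-joint arm with a two-finger parallel gripper is mounted at the origin on the work surface. World frame = base frame: x ahead of the robot, y to its left, z up, the work surface at z = 0. Lengths are in m, angles in rad, forces in N, time in s.
With the tool pointing down it reaches from about 0.35 to 0.9 m from the base axis. Payload 8.1 kg.
Tool frame: the origin (TCP) lies on the mounting face of the last link; the fingertips stand 173 mm ahead of it and the grasp point (between the pads) lies 155 mm ahead of it; x points along the fingers, y is the direction in which the jaws open and shut, and the axes are right-handed (so a half turn about x gives the same grasp; the last joint's range is limited). The gripper opens to 85 mm and grips with 20 to 120 N. Pads are 22 mm wide; open, the fingers measure 114 mm over their backs; the gripper's body (76 mm by 85 mm) begins 54 mm behind the grasp point. The pads swing forward as they close: fully open they stand 13 mm farther back than shut.
Start: joints at [-1.4, 0.434, 0.025, 1.573, -0.012, 1.134, -0.075], TCP at [0.169, 0.602, 0.405] pointing down, gripper open.
Joint ranges: [-2.62, 2.62], [-0.44, 2.09], [-1.27, 1.32], [0.08, 2.57], [-1.32, 4.46], [0.12, 2], [-2.74, 2.74]. Speed limits (rad/s): [2.22, 2.22, 3.01, 3.01, 3.14, 3.14, 3.14].

INTERFACE

Orientations are given as a rotation vector (axis times angle).
In Python, from plant import readout, snapshot, workorder, finder gives the robot as it stands. The module is installed in compiled form; this text tells all that it offers.
- The arm moves only by the tool drive_tool, never from a script. Its argument "deltas" is a list of rows, each an object of numbers: "dx", "dy", "dz": the shift along the tool's x, y, z in mm; "twist": the turn about the tool's x in degrees; "jaw": the gripper command: -1 is fully open, 1 is shut, values between are in proportion. A call has 1 to 12 rows; each row is the pose to reach, as a shift and turn from the pose commanded when the call began, along the tool's axes at that moment; what a row does not reach only later rows make up. A row lasts 1/12 s, in which the tool goes at most 41.7 mm and 7.16 degrees, less where a joint would pass 70% of its speed; a pose out of reach is approached as far as the arm can. A call with a gripper value outside its range is refused whole. The fingers move at their own pace and stop on an object; "newtons" is the grip in N (left out, the last holds). Time passes only in rows, so rows that repeat a pose let the fingers close. It gives the time, the measured TCP pose, the force and the opening at its end, in the units of the state.
- readout.read_state(): the state, without advancing time (a new reading comes with each control period).
- snapshot(name): name is "side" or "top"; returns a dict with "image" (480x640x3 uint8, red, green, blue), "range_z" (480x640 float32, m along the optical axis (not along the pixel's ray), 0 where there is no reading), "fx", "fy", "cx", "cy" (pixels), "k1" (the pictures are not rectified: a ray, as slopes to the right and down, at radius r is drawn at 1 + k1 r^2 times it, then the intrinsics apply), "rvec" (rotation vector, rad) and "tvec" (3), from world to camera coordinates, as OpenCV has them. Camera axes: x right, y down, z forward; pixel columns grow to the right and rows downward; lengths in m; the calibration is good to about 2 mm. A picture is of the moment at which its call begins.
- workorder.sign_off(): hands the job in, once; it reports no verdict.
Trained networks look in the newest picture that a camera, given by its name, has taken for a name from the list of things; names that differ only in an ending like _2 or _b are one class to them, and where a whole thing is asked for, a point or a joint stands for the part that bears it (a point fixed in the world has none). Each returns a list of dicts, best first, with "p" (0 to 1); they miss things now and then, are a little off and sometimes report something else, mostly with a low value. They report only what shows in the picture. A call takes as long as a camera call. They do not tell look-alikes from the thing itself.
- finder.recognise(camera, name): "location" ([column, row] as shares, 0 to 1, of the picture: columns of its width, rows of its height, amid what is visible of it).
- finder.outline_of(camera, name): "region" (480x640 bool, what is visible of it) and "location" ([column, row] as shares, 0 to 1, of the picture: columns of its width, rows of its height, amid what is visible of it).
- finder.place_of(camera, name): "location" ([column, row] as shares, 0 to 1, of the picture: columns of its width, rows of its height: a listed point, or the origin of a listed thing).
The state is a dict: "time": time; "joints": joint angles; "joint_vel": joint speeds; "joint_efforts": joint torques, N m; "position": TCP position; "orientation": TCP orientation; "contact_force": force on the tool from outside, world axes, zero at the start; "wrist_torque": the same for the moment, N m; "width": finger opening in m.
Only numpy, scipy, OpenCV 4.12 (cv2) and the standard library are available. Lean on these libraries where they do the work, as an engineer would, in place of code of your own. Each camera call takes 0.05 s, during which the arm holds its last target. There are 200 camera calls.

TASK

Switch over to the other tea: tip the raised lid of the wooden caddy forward so that it drops fully shut, and flip the shut lid of the blue caddy up and back past its balance point so that it stays fully open by itself. Only push with the fingertips or the outside of the fingers, gently: pinch, lift or carry nothing. Leave both caddies standing where they are and do not disturb anything else on the slab.

Things in the scene. Friction and masses are not known exactly. Their poses are not given: they have to be found in the camera images.
- blue_caddy: loose blue-painted tea caddy (0.9 kg without its lid) standing on the slab: open-topped box 90 (x) x 120 (y) x 75 mm high with a brass plate on its front; origin at the centre of its underside; its own -x axis is its front, facing roughly towards the robot. Its hinged flat lid of the same colour starts shut. It is one of two caddies that stand side by side, either may be left or right; it can slide or tip if pushed hard
- blue_lid (a joint): angle of that blue-painted lid: 0 shut flat, growing as its front edge goes up and back, 1.95 at the stop. Free hinge with light damping and no spring or latch: below about 1.45 the lid (about 0.15 kg) falls shut, above about 1.55 it falls back onto the stop and stays open; starts shut
- blue_hinge (a point): hinge axis of the blue-painted caddy: middle of the top rear edge of the box, 45 mm behind (+x of the box) its origin and 75 mm above the slab; the axis runs along the box's y
- blue_lip (a point): middle of the lower front edge of that lid, 112 mm from the hinge axis; moves with the lid. The lid is 8 mm thick (from its underside, level with the hinge axis when shut, upwards), 124 mm wide and overhangs the front of the box by 22 mm, so that a fingertip fits beneath the overhang
- wood_caddy: loose medium-brown wooden tea caddy (0.9 kg without its lid) standing on the slab: open-topped box 90 (x) x 120 (y) x 75 mm high with a brass plate on its front; origin at the centre of its underside; its own -x axis is its front, facing roughly towards the robot. Its hinged flat lid of the same colour starts flipped open, leaning back on its stop. It is one of two caddies that stand side by side, either may be left or right; it can slide or tip if pushed hard
- wood_lid (a joint): angle of that medium-brown wooden lid: 0 shut flat, growing as its front edge goes up and back, 1.95 at the stop. Free hinge with light damping and no spring or latch: below about 1.45 the lid (about 0.15 kg) falls shut, above about 1.55 it falls back onto the stop and stays open; starts flipped open, leaning back on its stop
- wood_hinge (a point): hinge axis of the medium-brown wooden caddy: middle of the top rear edge of the box, 45 mm behind (+x of the box) its origin and 75 mm above the slab; the axis runs along the box's y
- wood_lip (a point): middle of the lower front edge of that lid, 112 mm from the hinge axis; moves with the lid. The lid is 8 mm thick (from its underside, level with the hinge axis when shut, upwards), 124 mm wide and overhangs the front of the box by 22 mm, so that a fingertip fits beneath the overhang
- steamer: aluminium couscous steamer stacked on its pot, 242 mm across, 285 mm high; loose bystander, to be left alone; origin at the centre of its underside
- bowl: blue ceramic bowl, 120 mm across, 55 mm high; loose bystander, to be left alone; origin at the centre of its underside
- jar: amber glass spice jar with a steel cap, 56 mm across, 95 mm high; loose bystander, to be left alone; origin at the centre of its underside
- spoon: olive-wood spoon lying flat, 200 mm long; loose bystander, to be left alone; origin at the centre of its underside (middle of its length)
- ladle: stainless ladle lying down, 280 mm long, cup 40 mm high; loose bystander, to be left alone; origin at the centre of its underside (middle of its length)
- tea_glass: small green tea glass, 60 mm across, 80 mm high; loose bystander, to be left alone; origin at the centre of its underside
- mill: dark wooden pepper mill, 54 mm across, 155 mm high; loose bystander, to be left alone; origin at the centre of its underside
There are look-alikes about, which are no part of the job. Of the things that look like the wood_caddy, the smaller one is meant.

How it is judged:
By the outcome, as a careful person would: the job done as asked, in the order asked, and still so for the second after the job is handed in, with the robot touching nothing.
It also fails if it takes over 64 s, if anything falls off the work surface, if the arm or the gripper's body presses on something with over 40 N, if the wrist force passes 120 N, or if a joint passes its speed limit or range.

## Working session

There is one attempt and no reset: what is moved stays moved. The work goes in short steps, Python scripts to look and compute and a tool call to move; the robot and the scene stay as the last step left them, time stands still between calls to the robot, and variables do not carry over. Pictures are saved under pics/ and viewed, about 8 in all and at most 12, crops included, and the job is handed in when it is done.

Besides the shell and the picture viewer there is one more tool, called after "Call:" by a JSON object that holds its "fn" and its "kwargs". drive_tool: Moves the arm, as the interface text tells. Its arguments: {"type":"object","properties":{"deltas":{"type":"array"},"newtons":{"type":"number"}},"required":["deltas"]}

```bash
mkdir -p pics; cat > h.py <<'E'
import numpy as np, cv2
from scipy.spatial.transform import Rotation as R
from plant import readout, snapshot, workorder, finder
def save(s,n): cv2.imwrite('pics/'+n,cv2.cvtColor(s['image'],cv2.COLOR_RGB2BGR))
def cloud(s):
    v,u=np.mgrid[0:480,0:640]
    xd=np.stack([(u-s['cx'])/s['fx'],(v-s['cy'])/s['fy']],-1)
    x=xd.copy()
    for _ in range(8): x=xd/(1+s['k1']*(x**2).sum(-1,keepdims=True))
    z=s['range_z'][...,None]
    P=np.concatenate([x*z,z],-1)
    Rm=R.from_rotvec(s['rvec']).as_matrix()
    W=(P-np.array(s['tvec']))@Rm
    W[s['range_z']==0]=np.nan
    return W
E
python3 - <<'E'
from h import *
st=readout.read_state(); print({k:np.round(v,3) for k,v in st.items()})
print(R.from_rotvec(st['orientation']).as_matrix().round(3))
for c in ['top','side']:
    s=snapshot(c); save(s,c+'1.png'); W=cloud(s); np.save(c+'.npy',W)
    print(c,'campos',(-R.from_rotvec(s['rvec']).as_matrix().T@s['tvec']).round(3))
    for n in ['blue_caddy','wood_caddy','blue_lid','wood_lid','blue_hinge','wood_hinge','blue_lip','wood_lip','steamer','mill','jar','bowl','ladle','spoon','tea_glass']:
        for d in finder.place_of(c,n)[:3] if 'lid' not in n else finder.recognise(c,n)[:3]:
            u,v=d['location'][0]*640,d['location'][1]*480
            print(n,round(d['p'],2),int(u),int(v),W[min(479,int(v)),min(639,int(u))].round(3))
E
```

```text
{'time': np.float64(0.0), 'joints': array([-1.4  ,  0.435,  0.025,  1.574, -0.012,  1.134, -0.075]), 'joint_vel': array([ 0.   ,  0.001,  0.001, -0.001, -0.001,  0.   , -0.   ]), 'joint_efforts': array([-0.0000e+00, -6.7046e+01,  1.0250e+00, -3.1622e+01,  1.6000e-02,
        1.2000e-02, -0.0000e+00]), 'position': array([0.169, 0.601, 0.404]), 'orientation': array([ 0.214,  1.56 , -0.216]), 'contact_force': array([ 0.518, -0.591,  0.642]), 'wrist_torque': array([ 0.018,  0.015, -0.003]), 'width': np.float64(0.086)}
[[-0.     0.27   0.963]
 [-0.002  0.963 -0.27 ]
 [-1.    -0.002  0.   ]]
top campos [ 0.26  -0.002  1.369]
blue_caddy 0.57 240 209 [0.582 0.162 0.085]
wood_caddy 0.91 391 198 [ 0.617 -0.167  0.015]
wood_caddy 0.75 431 374 [ 0.233 -0.217  0.117]
wood_caddy 0.18 224 182 [0.666 0.208 0.002]
blue_lid 0.73 237 203 [0.595 0.168 0.082]
wood_lid 0.98 395 151 [ 0.686 -0.165  0.135]
wood_lid 0.97 450 379 [ 0.223 -0.254  0.116]
blue_hinge 0.92 226 183 [0.639 0.191 0.085]
blue_hinge 0.54 392 169 [ 0.665 -0.164  0.078]
blue_hinge 0.48 420 141 [ 0.698 -0.214  0.157]
wood_hinge 0.73 392 1
[... 900 characters left out ...]
.692 -0.171  0.141]
blue_hinge 0.96 359 180 [0.644 0.177 0.082]
wood_hinge 0.78 405 276 [ 0.598 -0.338  0.247]
wood_hinge 0.67 196 289 [ 0.257 -0.189  0.113]
blue_lip 0.74 323 194 [0.55  0.175 0.049]
blue_lip 0.2 419 243 [ 0.692 -0.154  0.144]
wood_lip 0.94 153 361 [ 0.173 -0.285  0.038]
wood_lip 0.86 433 234 [ 0.71  -0.17   0.179]
wood_lip 0.21 269 266 [ 0.394 -0.038  0.012]
steamer 0.38 356 175 [0.67  0.324 0.002]
mill 0.73 339 168 [0.624 0.349 0.015]
jar 0.94 297 373 [ 0.427 -0.352  0.048]
bowl 0.7 417 244 [ 0.69  -0.15   0.138]
bowl 0.7 327 195 [0.552 0.125 0.08 ]
ladle 0.77 264 164 [ 0.405  0.432 -0.002]
ladle 0.63 267 267 [ 0.389 -0.035  0.006]
spoon 0.96 266 264 [ 0.388 -0.03   0.011]
```

View pics/top1.png

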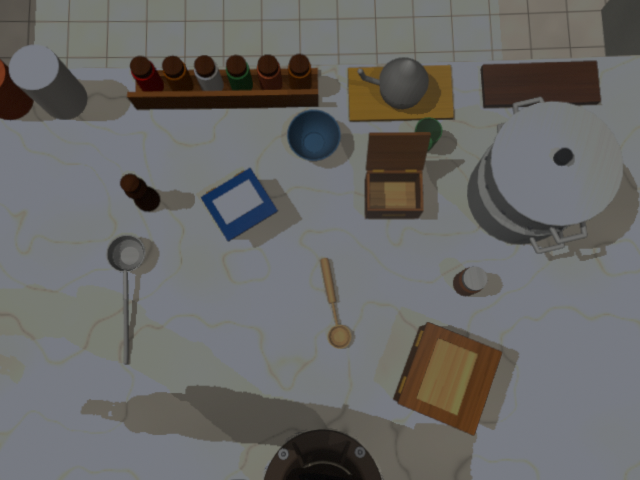

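View pics/side1.png

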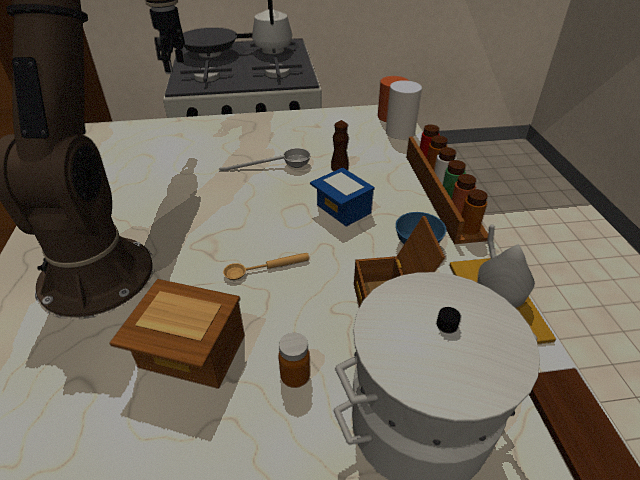

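Top view: the blue caddy is at about (240,205), shut and turned about 30°. The small wooden caddy is at (395,175) with its lid raised, and the tea glass is right behind it at (428,133). The big wooden look-alike is at (450,378). Next I'll measure the geometry.

```bash
python3 - <<'E'
from h import *
for c in ['top','side']:
    W=np.load(c+'.npy'); s=snapshot(c); im=s['image'].astype(int)
    for n,p in [('blue',(0.595,0.163)),('wood',(0.66,-0.165))]:
        m=(np.hypot(W[...,0]-p[0],W[...,1]-p[1])<0.12)
        if n=='blue':
            m&=(W[...,2]>0.07)&(W[...,2]<0.1)
            P=W[m]; r=cv2.minAreaRect((P[:,:2]*1000).astype(np.float32)); print(c,n,len(P),'z',np.median(P[:,2]).round(4),r); print(cv2.boxPoints(r).round(0).tolist())
        else:
            m2=m&(W[...,2]>0.065)&(W[...,2]<0.082)&(W[...,0]<0.69)&(W[...,0]>.56)&(abs(W[...,1]+.165)<.075)
            r=cv2.minAreaRect((W[m2][:,:2]*1000).astype(np.float32)); print(c,'rim',m2.sum(),r,cv2.boxPoints(r).round(0).tolist())
            m3=m&(W[...,2]>0.09)&(W[...,0]>0.66)&(W[...,0]<.74)&(abs(W[...,1]+.165)<.045)
            P=W[m3]
            A=np.c_[P[:,1],P[:,2],np.ones(len(P))]; co=np.linalg.lstsq(A,P[:,0],rcond=None)[0]; res=P[:,0]-A@co
            print(c,'lid x= %.3f y + %.3f z + %.4f'%tuple(co),len(P),res.std().round(4),'z max',P[:,2].max(),'x at z=.16,y=-.165',(co@[-.165,.16,1]).round(4))
            t=m&(W[...,2]>0.165); Q=W[t]; print('lid top band y',np.nanmin(Q[:,1]),np.nanmax(Q[:,1]),'x',np.nanmin(Q[:,0]),np.nanmax(Q[:,0]))
W=np.load('top.npy')
for nm,(u0,u1,v0,v1) in dict(glass=(414,443,118,152),kettle=(350,452,55,120),steam=(480,622,95,250),bowl=(285,342,108,162),mill=(118,162,170,212)).items():
    P=W[v0:v1,u0:u1].reshape(-1,3); P=P[P[:,2]>0.03]; print(nm,P.min(0).round(3),P.max(0).round(3),np.median(P,0).round(3))
E
```

```text
top blue 3068 z 0.0834 ((594.7003173828125, 165.90628051757812), (118.66980743408203, 123.54736328125), 31.19472312927246)
[[512.0, 188.0], [576.0, 82.0], [677.0, 144.0], [613.0, 249.0]]
top rim 785 ((620.3367919921875, -167.04464721679688), (125.08680725097656, 99.87857818603516), 87.82737731933594) [[568.0, -228.0], [668.0, -231.0], [673.0, -106.0], [573.0, -103.0]]
top lid x= 0.010 y + 0.425 z + 0.6321 1480 0.0022 z max 0.1839969820851718 x at z=.16,y=-.165 0.6984
lid top band y -0.23177942639193885 -0.10881239926474806 x 0.6964439505697075 0.712866110550986
side blue 1365 z 0.0836 ((596.66796875, 161.75286865234375), (117.55065155029297, 126.93142700195312), 30.783605575561523)
[[514.0, 186.0], [579.0, 77.0], [680.0, 137.0], [615.0, 246.0]]
side rim 477 ((621.9572143554688, -164.31146240234375), (110.54251098632812, 94.5499496459961), 88.80596923828125) [[574.0, -219.0], [668.0, -221.0], [670.0, -110.0], [576.0, -108.0]]
side lid x= 0.022 y + 0.410 z + 0.6373 1198 0.0013 z max 0.18144158915975708 x at z=.16,y=-.165 0.6993
lid top band y -0.2356210636825579 -0.11100022054058029 x 0.6986499769130813 0.7145491001346042
glass [ 0.685 -0.276  0.03 ] [ 0.78  -0.199  0.183] [ 0.727 -0.231  0.081]
kettle [ 0.774 -0.263  0.031] [ 0.926 -0.095  0.166] [ 0.851 -0.189  0.095]
steam [ 0.471 -0.57   0.03 ] [ 0.765 -0.327  0.292] [ 0.596 -0.431  0.252]
bowl [ 0.694 -0.054  0.03 ] [0.817 0.062 0.063] [0.784 0.003 0.048]
mill [0.603 0.353 0.03 ] [0.649 0.402 0.157] [0.619 0.369 0.111]
```

Wooden lid: back face at x≈0.708 at z=0.16, yaw about -2°, hinge at x≈0.667. Blue lid: lip at about (0.546, 0.134), yaw about 31°. Next I'll move to behind the wooden lid, staying high with the jaws shut.

Call:
{"fn": "drive_tool", "kwargs": {"deltas": [{"dx":0,"dy":-581,"dz":751,"twist":-13.6,"jaw":1},{"dx":0,"dy":-581,"dz":751,"twist":-13.6,"jaw":1},{"dx":0,"dy":-581,"dz":751,"twist":-13.6,"jaw":1},{"dx":0,"dy":-581,"dz":751,"twist":-13.6,"jaw":1},{"dx":0,"dy":-581,"dz":751,"twist":-13.6,"jaw":1},{"dx":0,"dy":-581,"dz":751,"twist":-13.6,"jaw":1},{"dx":0,"dy":-581,"dz":751,"twist":-13.6,"jaw":1},{"dx":0,"dy":-581,"dz":751,"twist":-13.6,"jaw":1},{"dx":0,"dy":-581,"dz":751,"twist":-13.6,"jaw":1},{"dx":0,"dy":-581,"dz":751,"twist":-13.6,"jaw":1},{"dx":0,"dy":-581,"dz":751,"twist":-13.6,"jaw":1},{"dx":0,"dy":-581,"dz":751,"twist":-13.6,"jaw":1}]}}

```text
time: 2.7
position: [0.4678, 0.1983, 0.4051]
orientation: [0.029, 1.57, -0.028]
contact_force: [0.8, 0.9, 0.2]
width: 0.0002
```

```bash
python3 - <<'E'
from h import *
st=readout.read_state(); p=st['position']; M=R.from_rotvec(st['orientation']).as_matrix(); print(M.round(3),p)
s=snapshot('side'); save(s,'side2.png'); W=cloud(s)
L=(W-p)@M
m=(L[...,0]>0.06)&(L[...,0]<0.2)&(abs(L[...,1])<.08)&(abs(L[...,2])<.08)
P=L[m]; 
for a in np.arange(.06,.2,.01):
    q=P[(P[:,0]>=a)&(P[:,0]<a+.01)]
    if len(q): print(round(a,3),len(q),'y',q[:,1].min().round(3),q[:,1].max().round(3),'z',q[:,2].min().round(3),q[:,2].max().round(3))
print(P[:,0].max())
v,u=np.where(m); c=s['image'][v.min()-20:v.max()+20,u.min()-30:u.max()+30]; cv2.imwrite('pics/crop2.png',cv2.resize(c[...,::-1],None,fx=5,fy=5)); print(c.shape)
E
```

```text
[[ 0.001  0.036  0.999]
 [ 0.001  0.999 -0.036]
 [-1.     0.001  0.001]] [0.46779352 0.19831446 0.40508092]
0.06 107 y -0.046 0.013 z -0.018 0.021
0.07 97 y -0.063 0.009 z -0.017 0.021
0.08 91 y -0.067 -0.004 z -0.016 0.019
0.09 52 y -0.061 0.003 z -0.015 0.019
0.1 49 y -0.053 0.035 z -0.015 0.019
0.11 26 y -0.045 -0.029 z -0.01 0.015
0.12 27 y -0.037 0.005 z -0.012 0.015
0.13 20 y -0.017 -0.006 z -0.012 0.011
0.14 32 y -0.017 -0.005 z -0.008 0.011
0.15 39 y -0.016 -0.004 z -0.009 0.013
0.16 34 y -0.016 -0.006 z -0.009 0.012
0.17 7 y -0.009 -0.004 z -0.004 0.01
0.1730231478777765
(88, 77, 3)
```

View pics/crop2.png

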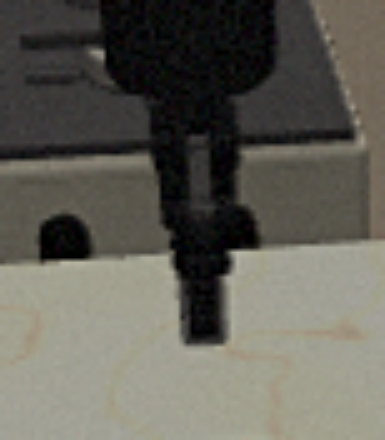

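Shut tips are 173 mm ahead of the TCP and 22 mm wide along tool z. I'll carry on to the spot above and behind the wooden lid.

Call:
{"fn": "drive_tool", "kwargs": {"deltas": [{"dy":-348,"dz":282,"jaw":1},{"dy":-348,"dz":282,"jaw":1},{"dy":-348,"dz":282,"jaw":1},{"dy":-348,"dz":282,"jaw":1},{"dy":-348,"dz":282,"jaw":1},{"dy":-348,"dz":282,"jaw":1},{"dy":-348,"dz":282,"jaw":1},{"dy":-348,"dz":282,"jaw":1},{"dy":-348,"dz":282,"jaw":1},{"dy":-348,"dz":282,"jaw":1},{"dy":-348,"dz":282,"jaw":1},{"dy":-348,"dz":282,"jaw":1}]}}

```text
$.deltas[0]: bad value
```

Call:
{"fn": "drive_tool", "kwargs": {"deltas": [{"dx":0,"dy":-348,"dz":282,"twist":0,"jaw":1},{"dx":0,"dy":-348,"dz":282,"twist":0,"jaw":1},{"dx":0,"dy":-348,"dz":282,"twist":0,"jaw":1},{"dx":0,"dy":-348,"dz":282,"twist":0,"jaw":1},{"dx":0,"dy":-348,"dz":282,"twist":0,"jaw":1},{"dx":0,"dy":-348,"dz":282,"twist":0,"jaw":1},{"dx":0,"dy":-348,"dz":282,"twist":0,"jaw":1},{"dx":0,"dy":-348,"dz":282,"twist":0,"jaw":1},{"dx":0,"dy":-348,"dz":282,"twist":0,"jaw":1},{"dx":0,"dy":-348,"dz":282,"twist":0,"jaw":1},{"dx":0,"dy":-348,"dz":282,"twist":0,"jaw":1},{"dx":0,"dy":-348,"dz":282,"twist":0,"jaw":1}]}}

```text
time: 3.75
position: [0.7373, -0.1649, 0.4031]
orientation: [0.03, 1.571, -0.038]
contact_force: [-0.9, -0.2, -1.0]
width: -0.0001
```

Call:
{"fn": "drive_tool", "kwargs": {"deltas": [{"dx":38,"dy":0,"dz":0,"twist":0,"jaw":1},{"dx":75,"dy":0,"dz":0,"twist":0,"jaw":1},{"dx":75,"dy":0,"dz":0,"twist":0,"jaw":1},{"dx":75,"dy":0,"dz":-8,"twist":0,"jaw":1},{"dx":75,"dy":0,"dz":-15,"twist":0,"jaw":1},{"dx":75,"dy":0,"dz":-22,"twist":0,"jaw":1},{"dx":75,"dy":0,"dz":-29,"twist":0,"jaw":1},{"dx":75,"dy":0,"dz":-36,"twist":0,"jaw":1},{"dx":75,"dy":0,"dz":-43,"twist":0,"jaw":1},{"dx":75,"dy":0,"dz":-50,"twist":0,"jaw":1},{"dx":75,"dy":0,"dz":-58,"twist":0,"jaw":1},{"dx":75,"dy":0,"dz":-66,"twist":0,"jaw":1}]}}

```text
time: 4.75
position: [0.6693, -0.1554, 0.3298]
orientation: [0.029, 1.571, -0.029]
contact_force: [0.1, 0.3, -1.5]
width: 0.0
```

Call:
{"fn": "drive_tool", "kwargs": {"deltas": [{"dx":0,"dy":0,"dz":-8,"twist":0,"jaw":1},{"dx":0,"dy":0,"dz":-14,"twist":0,"jaw":1},{"dx":0,"dy":0,"dz":-14,"twist":0,"jaw":1},{"dx":-30,"dy":0,"dz":-14,"twist":0,"jaw":1},{"dx":-70,"dy":0,"dz":-14,"twist":0,"jaw":1},{"dx":-80,"dy":0,"dz":-14,"twist":0,"jaw":1},{"dx":-80,"dy":0,"dz":-14,"twist":0,"jaw":1}]}}

```text
time: 5.33
position: [0.6572, -0.1554, 0.4143]
orientation: [0.028, 1.563, -0.03]
contact_force: [-0.2, -0.3, 0.4]
width: -0.0001
```

```bash
python3 - <<'E'
from h import *
s=snapshot('top'); W=cloud(s); save(s,'top3.png'); t=snapshot('side'); V=cloud(t)
for n,A in(('top',W),('side',V)):
    m=(abs(A[...,0]-.61)<.09)&(abs(A[...,1]+.167)<.08)&(A[...,2]>.06)&(A[...,2]<.2)
    P=A[m]; r=cv2.minAreaRect((P[P[:,2]<.1][:,:2]*1000).astype(np.float32)); print(n,m.sum(),np.percentile(P[:,2],[5,50,95]).round(4),r)
st=readout.read_state(); print(st['position'],st['contact_force'],st['time'])
a=np.vstack([s['image'][60:300,80:480],t['image'][60:300,220:620]]); cv2.imwrite('pics/c3.png',a[...,::-1])
E
```

```text
Traceback (most recent call last):
IndexError: index -1 is out of bounds for axis 0 with size 0
```

Call:
{"fn": "drive_tool", "kwargs": {"deltas": [{"dx":0,"dy":265,"dz":-151,"twist":-33,"jaw":1},{"dx":0,"dy":265,"dz":-151,"twist":-33,"jaw":1},{"dx":0,"dy":265,"dz":-151,"twist":-33,"jaw":1},{"dx":0,"dy":265,"dz":-151,"twist":-33,"jaw":1},{"dx":0,"dy":265,"dz":-151,"twist":-33,"jaw":1},{"dx":0,"dy":265,"dz":-151,"twist":-33,"jaw":1},{"dx":0,"dy":265,"dz":-151,"twist":-33,"jaw":1},{"dx":0,"dy":265,"dz":-151,"twist":-33,"jaw":1},{"dx":0,"dy":265,"dz":-151,"twist":-33,"jaw":1},{"dx":0,"dy":265,"dz":-151,"twist":-33,"jaw":1}]}}

```text
time: 6.27
position: [0.5145, 0.1161, 0.4088]
orientation: [-0.425, 1.53, 0.424]
contact_force: [0.5, -1.2, -0.6]
width: 0.0
```

```bash
cat > look.py <<'E'
from h import *
import sys
s=snapshot('top'); W=cloud(s); t=snapshot('side'); V=cloud(t)
for n,A in(('top',W),('side',V)):
    for b,(x,y) in dict(wood=(.61,-.167),blue=(.596,.164)).items():
        m=(np.hypot(A[...,0]-x,A[...,1]-y)<.1)&(A[...,2]>.06)&(A[...,2]<.2)
        P=A[m]
        if len(P)>30:
            q=P[P[:,2]<.095]; r=cv2.minAreaRect((q[:,:2]*1000).astype(np.float32)); print(n,b,m.sum(),np.percentile(P[:,2],[5,50,95]).round(4),np.round(r[0],1),np.round(r[1],1),round(r[2],1))
st=readout.read_state(); print(st['position'],st['contact_force'],st['time']); print(R.from_rotvec(st['orientation']).as_matrix().round(3).tolist())
a=np.vstack([s['image'][60:300,80:480],t['image'][100:340,220:620]]); cv2.imwrite('pics/%s.png'%sys.argv[1],a[...,::-1])
E
python3 look.py c3
```

```text
top wood 3091 [0.0786 0.0831 0.0876] [ 609.7 -168.1] [126.1 119.3] 89.1
side wood 1820 [0.0814 0.0838 0.086 ] [ 611.  -170.4] [125.3 116.9] 88.6
side blue 1454 [0.0681 0.0834 0.086 ] [596.8 161.1] [116.7 125.7] 30.8
[0.51534251 0.11414409 0.40908664] [1.0593095  0.3313839  0.61083154] 6.3667
[[-0.001, -0.512, 0.859], [-0.001, 0.859, 0.512], [-1.0, -0.001, -0.001]]
```

View pics/c3.png

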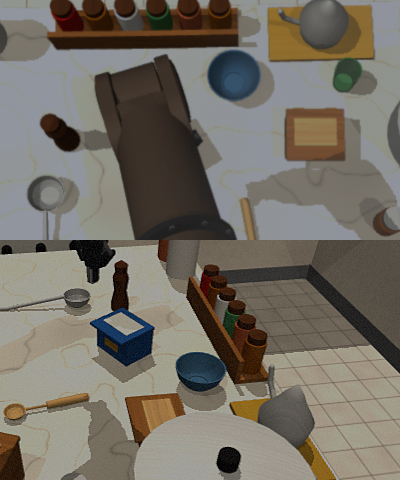

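The wooden lid is shut and level: lid top at z≈0.083 in both views, caddy unmoved. I'll descend in front of the blue lid and close up to its edge.

Call:
{"fn": "drive_tool", "kwargs": {"deltas": [{"dx":40,"dy":0,"dz":0,"twist":0,"jaw":1},{"dx":80,"dy":0,"dz":0,"twist":0,"jaw":1},{"dx":120,"dy":0,"dz":0,"twist":0,"jaw":1},{"dx":155,"dy":0,"dz":0,"twist":0,"jaw":1},{"dx":172,"dy":0,"dz":0,"twist":0,"jaw":1},{"dx":174,"dy":0,"dz":0,"twist":0,"jaw":1},{"dx":174,"dy":0,"dz":8,"twist":0,"jaw":1},{"dx":174,"dy":0,"dz":14,"twist":0,"jaw":1},{"dx":174,"dy":0,"dz":18,"twist":0,"jaw":1},{"dx":174,"dy":0,"dz":20,"twist":0,"jaw":1},{"dx":174,"dy":0,"dz":20,"twist":0,"jaw":1}]}}

```text
time: 7.28
position: [0.5331, 0.1262, 0.2369]
orientation: [-0.423, 1.526, 0.423]
contact_force: [0.7, 0.4, 0.4]
width: -0.0001
```

```bash
cat > st.py <<'E'
from h import *
st=readout.read_state(); M=R.from_rotvec(st['orientation']).as_matrix(); print(st['time'],'pos',st['position'].round(4),'F tool',(M.T@st['contact_force']).round(2), 'tip z',(st['position'][2]-.173).round(4), 'along a', (st['position']@M[:,2]).round(4),'lip',round(.546*M[0,2]+.134*M[1,2],4))
t=snapshot('side'); import sys
if len(sys.argv)>1: cv2.imwrite('pics/%s.png'%sys.argv[1],cv2.resize(t['image'][140:240,290:400,::-1],None,fx=5,fy=5))
E
python3 st.py c4
```

```text
7.2833 pos [0.5331 0.1262 0.2369] F tool [-0.43  0.04  0.8 ] tip z 0.0639 along a 0.5228 lip 0.5372
```

View pics/c4.png

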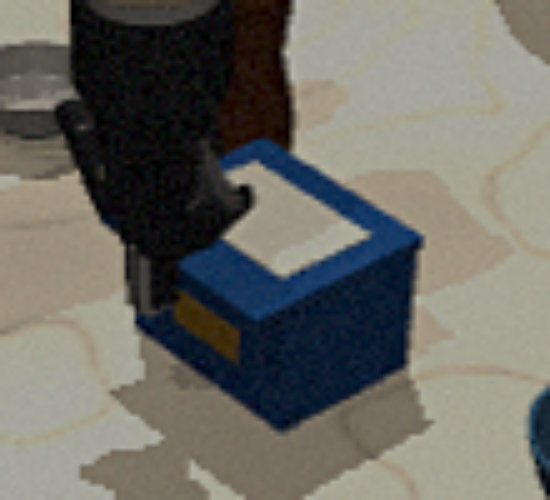

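Call:
{"fn": "drive_tool", "kwargs": {"deltas": [{"dx":0,"dy":0,"dz":1,"twist":0,"jaw":1},{"dx":0,"dy":0,"dz":2,"twist":0,"jaw":1},{"dx":0,"dy":0,"dz":2,"twist":0,"jaw":1}]}}

```text
time: 7.58
position: [0.5339, 0.1268, 0.2359]
orientation: [-0.423, 1.529, 0.423]
contact_force: [-0.9, -1.2, 0.0]
width: -0.0003
```

Call:
{"fn": "drive_tool", "kwargs": {"deltas": [{"dx":0,"dy":0,"dz":1,"twist":0,"jaw":1},{"dx":0,"dy":0,"dz":1,"twist":0,"jaw":1}]}}

```text
time: 7.75
position: [0.5347, 0.1273, 0.2357]
orientation: [-0.423, 1.529, 0.423]
contact_force: [0.4, -0.1, 0.5]
width: 0.0002
```

Call:
{"fn": "drive_tool", "kwargs": {"deltas": [{"dx":0,"dy":0,"dz":1,"twist":0,"jaw":1},{"dx":0,"dy":0,"dz":1,"twist":0,"jaw":1}]}}

```text
time: 7.92
position: [0.5356, 0.1278, 0.2357]
orientation: [-0.423, 1.529, 0.423]
contact_force: [-0.2, -0.1, 0.3]
width: 0.0
```

```bash
python3 st.py
```

```text
7.9167 pos [0.5356 0.1278 0.2357] F tool [-0.29  0.02 -0.23] tip z 0.0627 along a 0.5252 lip 0.5373
```

Call:
{"fn": "drive_tool", "kwargs": {"deltas": [{"dx":0,"dy":0,"dz":1,"twist":0,"jaw":1},{"dx":0,"dy":0,"dz":1,"twist":0,"jaw":1}]}}

```text
time: 8.13
position: [0.5365, 0.1283, 0.2357]
orientation: [-0.423, 1.529, 0.423]
contact_force: [-0.1, -0.4, -0.5]
width: -0.0001
```

Call:
{"fn": "drive_tool", "kwargs": {"deltas": [{"dx":0,"dy":0,"dz":1,"twist":0,"jaw":1},{"dx":0,"dy":0,"dz":1,"twist":0,"jaw":1}]}}

```text
time: 8.3
position: [0.5369, 0.1285, 0.2355]
orientation: [-0.423, 1.531, 0.423]
contact_force: [-1.8, -1.7, 2.5]
width: 0.0
```

Call:
{"fn": "drive_tool", "kwargs": {"deltas": [{"dx":0,"dy":0,"dz":1,"twist":0,"jaw":1},{"dx":0,"dy":0,"dz":1,"twist":0,"jaw":1}]}}

```text
time: 8.47
position: [0.5372, 0.1287, 0.2354]
orientation: [-0.423, 1.532, 0.422]
contact_force: [-5.4, -3.1, 4.2]
width: 0.0001
```

```bash
python3 st.py
```

```text
8.4667 pos [0.5372 0.1287 0.2354] F tool [-4.14  0.14 -6.26] tip z 0.0624 along a 0.5263 lip 0.5373
```

Contact confirmed at about 6 N, and the friction is good (ratio about 0.65 or more). Now I'll lift along the lid's arc in small steps.

Call:
{"fn": "drive_tool", "kwargs": {"deltas": [{"dx":-3,"dy":0,"dz":0,"twist":0,"jaw":1},{"dx":-6,"dy":0,"dz":0.2,"twist":0,"jaw":1},{"dx":-9,"dy":0,"dz":0.4,"twist":0,"jaw":1},{"dx":-12,"dy":0,"dz":0.6,"twist":0,"jaw":1},{"dx":-15,"dy":0,"dz":1,"twist":0,"jaw":1},{"dx":-18,"dy":0,"dz":1.4,"twist":0,"jaw":1}]}}

```text
time: 9.02
position: [0.5392, 0.13, 0.254]
orientation: [-0.423, 1.529, 0.423]
contact_force: [-3.6, -2.3, 0.2]
width: 0.0001
```

```bash
python3 st.py c5
```

```text
9.0167 pos [0.5392 0.13   0.254 ] F tool [-0.19 -0.12 -4.27] tip z 0.081 along a 0.5293 lip 0.5373
```

View pics/c5.png

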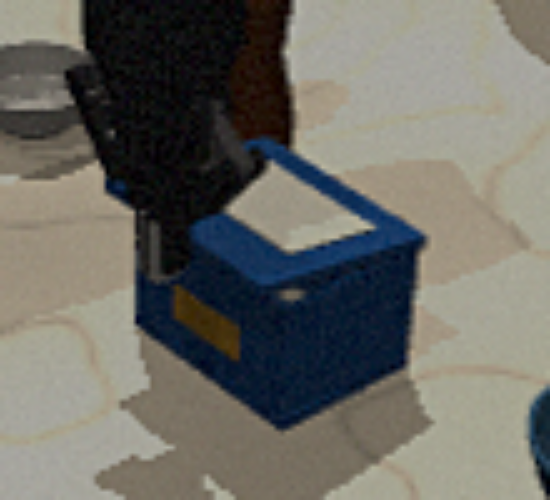

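Picture: the lid's front edge has lifted off the box and is riding on the finger. The caddy looks unmoved. I'll continue along the arc.

Call:
{"fn": "drive_tool", "kwargs": {"deltas": [{"dx":-3,"dy":0,"dz":0.4,"twist":0,"jaw":1},{"dx":-6,"dy":0,"dz":1,"twist":0,"jaw":1},{"dx":-9,"dy":0,"dz":1.7,"twist":0,"jaw":1},{"dx":-12,"dy":0,"dz":2.5,"twist":0,"jaw":1},{"dx":-15,"dy":0,"dz":3.4,"twist":0,"jaw":1},{"dx":-18,"dy":0,"dz":4.3,"twist":0,"jaw":1},{"dx":-22,"dy":0,"dz":5.6,"twist":0,"jaw":1},{"dx":-26,"dy":0,"dz":7.2,"twist":0,"jaw":1}]}}

```text
time: 9.73
position: [0.5456, 0.1337, 0.2801]
orientation: [-0.423, 1.529, 0.423]
contact_force: [-5.0, -1.9, 1.3]
width: 0.0
```

```bash
python3 st.py
```

```text
9.7333 pos [0.5456 0.1337 0.2801] F tool [-1.26  0.96 -5.22] tip z 0.1071 along a 0.5368 lip 0.5373
```

Call:
{"fn": "drive_tool", "kwargs": {"deltas": [{"dx":-5,"dy":0,"dz":2.3,"twist":0,"jaw":1},{"dx":-9,"dy":0,"dz":4.8,"twist":0,"jaw":1},{"dx":-13,"dy":0,"dz":7.6,"twist":0,"jaw":1},{"dx":-17,"dy":0,"dz":10.7,"twist":0,"jaw":1},{"dx":-21,"dy":0,"dz":14,"twist":0,"jaw":1},{"dx":-25,"dy":0,"dz":17.5,"twist":0,"jaw":1},{"dx":-29,"dy":0,"dz":21,"twist":0,"jaw":1},{"dx":-32,"dy":0,"dz":25,"twist":0,"jaw":1},{"dx":-35,"dy":0,"dz":29,"twist":0,"jaw":1},{"dx":-38,"dy":0,"dz":33.5,"twist":0,"jaw":1},{"dx":-41,"dy":0,"dz":38,"twist":0,"jaw":1},{"dx":-44,"dy":0,"dz":42.5,"twist":0,"jaw":1}]}}

```text
time: 10.78
position: [0.5827, 0.1559, 0.3241]
orientation: [-0.423, 1.528, 0.423]
contact_force: [-1.3, -0.4, 1.1]
width: -0.0
```

```bash
python3 st.py c6
```

```text
10.7833 pos [0.5827 0.1559 0.3241] F tool [-1.06  0.31 -1.35] tip z 0.1511 along a 0.5804 lip 0.5373
```

View pics/c6.png

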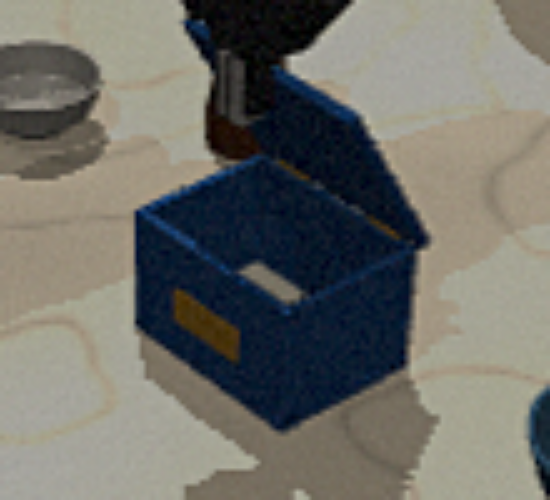

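The lid is at about 1 rad and the caddy hasn't shifted. I'll push it past balance, then retreat forwards and up.

Call:
{"fn": "drive_tool", "kwargs": {"deltas": [{"dx":-3,"dy":0,"dz":6,"twist":0,"jaw":1},{"dx":-6,"dy":0,"dz":13,"twist":0,"jaw":1},{"dx":-8,"dy":0,"dz":20,"twist":0,"jaw":1},{"dx":-10,"dy":0,"dz":27,"twist":0,"jaw":1},{"dx":-11,"dy":0,"dz":34,"twist":0,"jaw":1},{"dx":-12,"dy":0,"dz":41,"twist":0,"jaw":1},{"dx":-12,"dy":0,"dz":48,"twist":0,"jaw":1},{"dx":-12,"dy":0,"dz":55,"twist":0,"jaw":1},{"dx":-12,"dy":0,"dz":62,"twist":0,"jaw":1},{"dx":-12,"dy":0,"dz":69,"twist":0,"jaw":1},{"dx":-12,"dy":0,"dz":76,"twist":0,"jaw":1},{"dx":-12,"dy":0,"dz":80,"twist":0,"jaw":1}]}}

```text
time: 11.83
position: [0.6514, 0.1972, 0.3355]
orientation: [-0.423, 1.529, 0.423]
contact_force: [-0.1, -0.2, 0.7]
width: -0.0002
```

```bash
python3 st.py c7
```

```text
11.8333 pos [0.6514 0.1972 0.3355] F tool [-0.67 -0.1  -0.16] tip z 0.1625 along a 0.6602 lip 0.5373
```

View pics/c7.png

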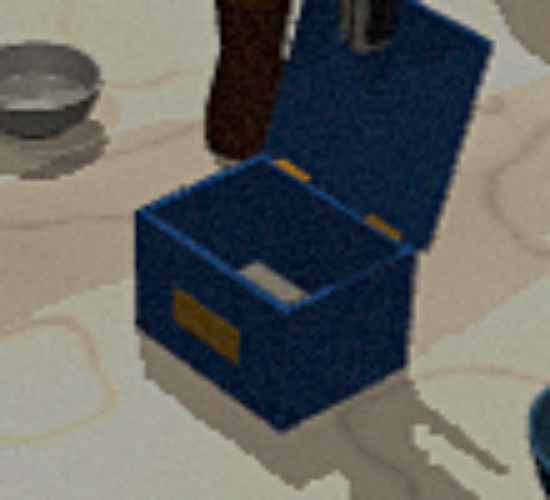

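It has gone past balance onto its stop with no contact left. I'll retreat and check.

Call:
{"fn": "drive_tool", "kwargs": {"deltas": [{"dx":0,"dy":0,"dz":-40,"twist":0,"jaw":1},{"dx":-20,"dy":0,"dz":-75,"twist":0,"jaw":1},{"dx":-50,"dy":0,"dz":-100,"twist":0,"jaw":1},{"dx":-80,"dy":-40,"dz":-130,"twist":0,"jaw":1},{"dx":-80,"dy":-80,"dz":-160,"twist":0,"jaw":1},{"dx":-80,"dy":-110,"dz":-190,"twist":0,"jaw":1},{"dx":-80,"dy":-140,"dz":-215,"twist":0,"jaw":1},{"dx":-80,"dy":-140,"dz":-215,"twist":0,"jaw":1},{"dx":-80,"dy":-140,"dz":-215,"twist":0,"jaw":1}]}}

```text
time: 12.63
position: [0.5368, -0.0403, 0.4164]
orientation: [-0.418, 1.531, 0.414]
contact_force: [0.3, -0.3, -0.0]
width: -0.0002
```

```bash
python3 look.py c8; python3 - <<'E'
from h import *
s=snapshot('side');W=cloud(s)
a=np.array([.857,.515]);h=np.array([.643,.193])
d=W[...,:2]-h; f=d@a; l=d@np.array([-a[1],a[0]])
m=(abs(l)<.05)&(abs(f)<.08)&(W[...,2]>.095)&(W[...,2]<.2)
k=np.polyfit(W[...,2][m],f[m],1); print('lid slope, angle',k,m.sum(),np.pi/2+np.arctan(k[0]),'zmax',W[...,2][m].max())
E
```

```text
top wood 1965 [0.0788 0.0835 0.0879] [ 608.7 -189.5] [ 82.9 119.4] 89.4
top blue 2739 [0.0689 0.1092 0.1709] [606.5 172.7] [102.2 122.5] 31.4
side wood 1822 [0.0814 0.0838 0.086 ] [ 611.4 -170.3] [128.1 117.5] 88.6
side blue 2007 [0.0634 0.0973 0.1685] [609.3 170.2] [105.1 124.7] 31.3
[ 0.53778767 -0.03487668  0.4160132 ] [0.27380157 0.40221708 0.27146928] 12.7333
[[0.0, -0.512, 0.859], [0.0, 0.859, 0.512], [-1.0, -0.0, 0.001]]
lid slope, angle [ 0.40239979 -0.03079608] 999 1.9533697706171238 zmax 0.1801493241706462
```

View pics/c8.png

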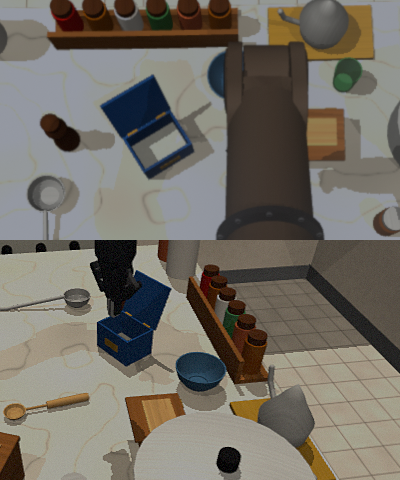

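Blue lid is at 1.95 rad (its stop), the wooden lid is flat shut, the bystanders are in place and the tool is clear. Handing in.

```bash
python3 -c "
from plant import workorder; print(workorder.sign_off())"
```

```text
the job is handed in; nothing more can be done
None
```

Both lids are switched over as asked, and I handed the job in at about 13 s on the robot's clock. It reports no verdict.

- **Wooden caddy (done first):** I tipped its raised lid forward from behind with the shut fingertips, and it dropped shut. Both cameras show the lid flat, with its top at z ≈ 0.083–0.084 m. The caddy is still at about (0.61, -0.17) on the lid centre.
- **Blue caddy:** I pressed the side of the shut fingers against the lid's front edge at about 6 N and followed its arc up by friction. Past balance it fell back onto its stop, and the side-view depth gives 1.95 rad. The box showed no visible shift in the pictures. The final fits of the open box are not directly comparable with those of the shut lid, so I could not put a number on any small slide.
- **Last checks:** The tool is clear of everything, with the force reading at noise level. By eye, the bowl, glass, mill, jar, ladle and spoon have not moved; I did not re-measure them. In the last top picture the arm hid part of the wooden caddy, so its final check rests on the side view and an earlier clear top view.

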